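Start the flatbread maker preheating

TASK

Start the flatbread maker preheating by touch alone, with closed fingers: first push its open lid down until it is fully shut, then press the raised far half of the rocker switch until it has tipped all the way over, and then press the round key fully in for a moment and let it go. Keep to that order, do not press the square key or open the lid farther, and leave the bowl, the jar and the rolling pin where they stand.

Things in the scene. Friction and masses are not known exactly. Their poses are not given: they have to be found in the camera images.
- machine: Low electric flatbread maker, fixed: flat steel top 50 mm above the worktop, 280 mm wide (y), reaching from 170 mm in front of its origin to 140 mm behind. Origin on the worktop; x points to its back (hinge side), y left, z up. Three controls, aligned with it, stand in a row on the front strip 137 mm in front of the origin, 80 mm apart, the second in the middle; which stands where changes.
- lid (a joint): Lid angle (rad): 0 fully shut, grows as it opens; starts at 0.45 to 0.85. A flat steel slab 236 mm wide, 24 mm thick, hinged at the back, with a black tab at the middle of its front edge. Stiff hinge: it stays where it is left; about 1 to 5 N down on the tab moves it towards shut, where it meets a firm stop. Shut, lid top is 83 mm and tab top 77 mm above the worktop.
- lid_tab (a point): Point on the outer (top) face of the lid's black front tab, on its centre line, moves with the lid. The tab is 90 mm wide (y) and 14 mm thick and sticks out 29 mm from the lid's front edge; this point is 11 mm from the tab's front end. With lid angle a it lies 208 cos(a) - 21 sin(a) mm in front of the hinge axis and 208 sin(a) + 21 cos(a) mm above it.
- lid_hinge (a point): Middle of the lid's hinge axis, 120 mm behind the machine's origin, 56 mm above the worktop; the axis runs along the machine's y. The frame is the machine's (does not turn with the lid).
- rocker (a joint): Angle of the rocker switch (rad): 0 as it starts (off, the far half raised), 0.36 when tipped all the way over (on, the near half raised). A white rocker 52 mm long (machine's x) and 26 mm wide in an oblong black surround 62 by 36 mm. It stays where it is left; about 3 N on the outer part of the raised half tips it.
- rocker_pad (a point): Point on the top face of the rocker's far half (the raised one at the start), on its centre line, about 15 mm behind the pivot and 77 mm above the worktop while off. Moves with the rocker; it travels about 6 mm, nearly straight down, when pressed over.
- round_key (a joint): Travel of the round start key (m): 0 out, 0.006 fully in. It springs back when let go; about 5 N holds it fully in.
- round_key_top (a point): Centre of the top of the round key, a white disc 28 mm across in a round black collar 44 mm across; 72 mm above the worktop when out.
- square_key (a joint): Travel of the square key (m): 0 out, 0.006 fully in. A light spring key that is not part of this job.
- square_key_top (a point): Centre of the top of the square key, a white 26 mm square in a square black collar 42 mm wide; 72 mm above the worktop when out.
- bowl: Loose white ceramic mixing bowl, 170 mm across, 85 mm high, to the right of the machine; origin under its centre.
- jar: Loose glass jar with a steel cap, 64 mm across, 100 mm high, to the right of the controls; origin under its centre.
- rolling_pin: Loose dark wooden rolling pin, 290 mm long, 42 mm thick, lying on a striped chopping board (fixed, 18 mm thick, 300 by 204 mm) to the left of the machine. Origin under its middle; its x axis runs along the pin.
Things that resemble listed ones, but are neither listed nor needed, are in the scene too. Of the things that look like the jar, the largest one is meant.

How it is judged:
On the way, in this order (a step that is already met when the one before it is completed fails the run):
1. the lid is pushed fully shut (value of joint lid below 0.03 rad), for 0.1 s.
2. the rocker is tipped all the way over (value of joint rocker above 0.31 rad), for 0.1 s.
3. the round key is pressed in (value of joint round_key above 0.0045 m), for 0.05 s.
At the end, for the whole second after the job is handed in: The lid is shut (within 0.03 rad), the rocker is over (beyond 0.31 of 0.36 rad), the round key has been pressed and is out again, the square key is out, and the bowl, jar and rolling pin stand still within 25 mm of where they began (value of joint lid below 0.03 rad and value of joint rocker above 0.31 rad and value of joint each of round_key, square_key below 0.001 m and distance of each of bowl, jar, rolling_pin from where it was at the start of the episode below 0.025 m and linear speed of each of bowl, jar, rolling_pin below 0.02 m/s); the robot touches nothing.
It fails at once if the rocker is tipped while the lid is still open (value of joint rocker above 0.15 rad and value of joint lid above 0.06 rad).
It fails at once if the round key is pressed before the rocker is over (value of joint round_key above 0.003 m and value of joint rocker below 0.28 rad).
It fails at once if the square key is pressed (value of joint square_key above 0.0025 m).
It fails at once if the lid is lifted or opened farther (value of joint lid above 0.95 rad).
It fails at once if the bowl, the jar or the rolling pin is shifted or lifted (distance of any of bowl, jar, rolling_pin from where it was at the start of the episode above 0.03 m).
It also fails if it takes over 45 s, if anything falls off the work surface, if the arm or the gripper's body presses on something with over 40 N, if the wrist force passes 120 N, or if a joint passes its speed limit or range.

ROBOT

A 6-joint arm with a two-finger parallel gripper is mounted at the origin on the work surface. World frame = base frame: x ahead of the robot, y to its left, z up, the work surface at z = 0. Lengths are in m, angles in rad, forces in N, time in s.
With the tool pointing down it reaches from about 0.275 to 0.775 m from the base axis. Payload 14.6 kg.
Tool frame: the origin (TCP) lies midway between the tips of the shut fingers; the grasp point (between the pads) lies env.tcp_to_grasp behind it (env.tcp_to_grasp is the distance from the TCP to the grasp point, in m); z points along the fingers, y is the line along which they close (so a half turn about z gives the same grasp; the last joint's range is limited). The gripper opens to 85 mm and grips with 20 to 120 N. Pads are 22 mm wide; open, the fingers measure 114 mm over their backs; the gripper's body (76 mm by 85 mm) begins 54 mm behind the grasp point. The pads swing forward as they close: fully open they stand 13 mm farther back than shut.
Start: joints at [-1.497, 0.263, -0.048, 1.259, 0, 1.415], TCP at [0.119, -0.511, 0.231] pointing down, gripper open.
Joint ranges: [-2.65, 2.65], [-0.89, 1.7], [-1.18, 1.37], [-2.13, 2.11], [-1.35, 1.29], [-3.14, 3.14]. Speed limits (rad/s): [1.89, 1.89, 2.57, 2.79, 3.14, 3.14].

INTERFACE

Orientations are given as a rotation vector (axis times angle).
In Python, from plant import env gives the robot as it stands.
- The arm moves only by the shell command python3 -m handwheel 'ROWS'. ROWS is JSON, a list of rows, each an object of numbers: "tx", "ty", "tz": the shift along the world's x, y, z in mm; "ax", "ay", "az": the turn, a rotation vector about the world's x, y, z in rad; "grip": the finger opening in mm, from 0 to 85.4. In form: [{"tx": .., "ty": .., "tz": .., "ax": .., "ay": .., "az": .., "grip": ..}, ...]. A call has 1 to 5 rows; each row shifts and turns the commanded pose from where the row before left it; what a row does not reach is not made up. A row lasts 1/12 s, in which the tool goes at most 41.7 mm and 7.16 degrees, less where a joint would pass 70% of its speed; a pose out of reach is approached as far as the arm can. A call with a gripper value outside its range is refused whole. The fingers move at their own pace and stop on an object; the grip force is fixed at half the most. Time passes only in rows, so rows that do not move let the fingers close. It gives the time, the measured TCP pose, the force, the opening and the grip force at its end, in the units of the state.
- env.get_obs(): the state, without advancing time (a new reading comes with each control period).
- env.get_image(name): name is "scene" or "top"; returns the picture (480x640x3 uint8, red, green, blue); there is no depth.
- env.get_calibration(name): a dict with "fx", "fy", "cx", "cy" (pixels), "rvec" (rotation vector, rad) and "tvec" (3), from world to camera coordinates, as OpenCV has them. Camera axes: x right, y down, z forward; pixel columns grow to the right and rows downward; lengths in m; the calibration is good to about 2 mm. A picture is of the moment at which its call begins. get_calibration takes no time and is no camera call.
- env.sign_off(): hands the job in; it is judged then, once.
The state is a dict: "time": time; "joint_positions": joint angles; "dq": joint speeds; "effort": joint torques, N m; "eef_pos": TCP position; "tcp_rot": TCP orientation; "contact_force": force on the tool from outside, world axes, zero at the start; "ft_torque": the same for the moment, N m; "opening": opening from 0.0 (shut) to 1.0 (fully open); "grip_force": force on a finger pad.
Only numpy, scipy, OpenCV 4.12 (cv2) and the standard library are available. Lean on these libraries where they do the work, as an engineer would, in place of code of your own. Each camera call takes 0.05 s, during which the arm holds its last target. There are 200 camera calls.

## Working session

There is one attempt and no reset: what is moved stays moved. The work goes in short steps, Python scripts to look and compute and a shell command to move; the robot and the scene stay as the last step left them, time stands still between calls to the robot, and variables do not carry over. Pictures are saved under pics/ and viewed, at most 10 in all, crops included, and the job is handed in when it is done.

```bash
mkdir -p pics; ls
python3 - <<'E'
from plant import env
import cv2
for n in ("scene","top"):
    cv2.imwrite(f"pics/{n}0.png",env.get_image(n)[:,:,::-1]); print(n,env.get_calibration(n))
o=env.get_obs(); print({k:o[k] for k in("time","eef_pos","tcp_rot","contact_force","opening")},env.tcp_to_grasp)
E
```

```text
pics
scene {'fx': 506.6598635178124, 'fy': 506.6598635178124, 'cx': 323.16944537832296, 'cy': 232.22691183319282, 'rvec': array([ 1.97274822,  1.83177558, -0.53475529]), 'tvec': array([-0.01738069, -0.42671569,  1.51332418])}
top {'fx': 497.10919690415415, 'fy': 497.10919690415415, 'cx': 323.14557260774745, 'cy': 233.71853232635482, 'rvec': array([ 2.11070895, -2.16709505,  0.18654857]), 'tvec': array([0.00583003, 0.54953514, 1.02150044])}
{'time': 0.1, 'eef_pos': array([ 0.11904049, -0.51106253,  0.23087797]), 'tcp_rot': array([-3.12010070e+00, -3.58469333e-01, -5.10372218e-05]), 'contact_force': array([-0.0212575 , -1.22107009, -0.97631522]), 'opening': 1.000615558904087} 0.0187
```

View pics/scene0.png

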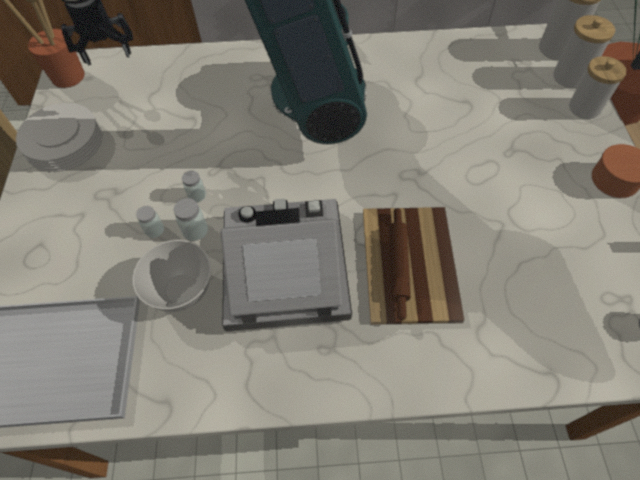

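View pics/top0.png

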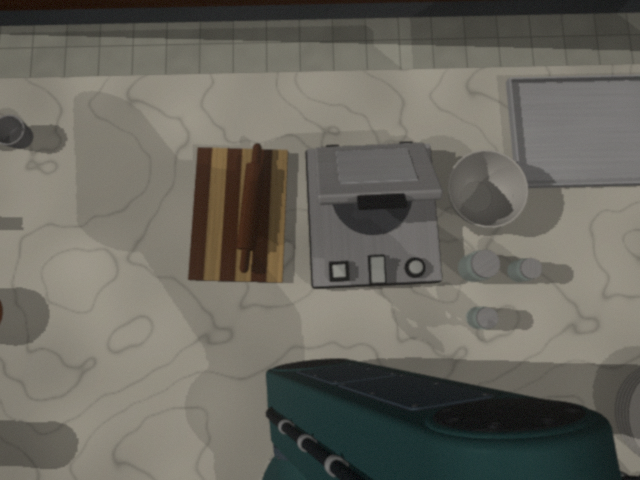

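The top view shows the square key at (340,270), the rocker at (377,269), the round key at (415,267) and the tab at (382,201). The scene view shows them at about (315,207), (280,205), (247,213) and (278,216). The jar and bowl are to the right of the machine, beside the round key.

```bash
cat > h.py <<'E'
import cv2, numpy as np
from plant import env
def P(n):
    c=env.get_calibration(n); K=np.array([[c["fx"],0,c["cx"]],[0,c["fy"],c["cy"]],[0,0,1]])
    return K,cv2.Rodrigues(c["rvec"])[0],c["tvec"]
def plane(n,uv,z):
    K,R,t=P(n); d=R.T@np.linalg.inv(K)@[uv[0],uv[1],1]; o=-R.T@t
    return o+d*(z-o[2])/d[2]
def tri(u1,u2):
    M=[K@np.c_[R,t] for K,R,t in map(P,("top","scene"))]
    X=cv2.triangulatePoints(M[0],M[1],np.float64(u1),np.float64(u2)); return (X[:3]/X[3]).ravel()
def blobs(im,roi,lo,hi,amin=40):
    x,y,w,h=roi; g=cv2.cvtColor(im,cv2.COLOR_RGB2GRAY)[y:y+h,x:x+w]
    m=cv2.inRange(g,lo,hi); n,l,s,c=cv2.connectedComponentsWithStats(m)
    return [(s[i][:5]+[x,y,0,0,0],(c[i]+[x,y]).round(1)) for i in range(1,n) if s[i][4]>=amin]
E
python3 - <<'E'
from h import *
a=cv2.imread("pics/top0.png")[:,:,::-1]; b=cv2.imread("pics/scene0.png")[:,:,::-1]
for n,im,r in(("top",a,(318,185,115,100)),("scene",b,(232,190,100,45))):
    for nm,lo,hi in(("dark",0,60),("white",175,255)):
        for s,c in blobs(im,r,lo,hi,20): print(n,nm,s.tolist(),c)
c1=cv2.resize(a[130:300,290:460],None,fx=3.4,fy=3.4,interpolation=cv2.INTER_CUBIC)
c2=cv2.resize(b[185:335,205:365],None,fx=3.8,fy=3.8,interpolation=cv2.INTER_CUBIC)[:578]
c1=c1[:570]
w=np.hstack([c1[:,:,::-1],cv2.copyMakeBorder(c2[:,:,::-1],0,0,0,0,0)[:c1.shape[0]]])
s=800/w.shape[1]; print(w.shape,s)
cv2.imwrite("pics/crop0.png",cv2.resize(w,None,fx=s,fy=s))
E
```

```text
top dark [333, 194, 79, 41, 2290] [374.2 212.6]
top dark [366, 255, 67, 30, 253] [387.9 275.6]
top dark [405, 258, 21, 20, 177] [414.5 267.9]
top dark [329, 261, 21, 20, 207] [339.8 271. ]
scene dark [305, 201, 17, 16, 107] [312.3 211.3]
scene dark [238, 205, 62, 21, 729] [272.7 216.4]
(570, 1186, 3) 0.6745362563237775
```

View pics/crop0.png

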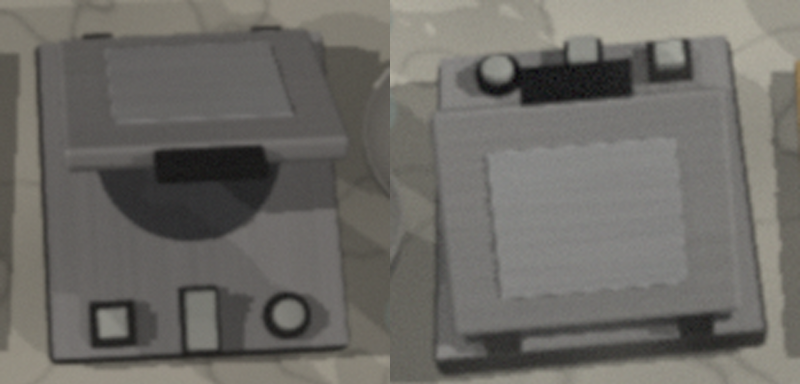

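The crop (left: top view, right: scene view) shows the square key, rocker and round key from left to right, with their white caps clear of each other. In the scene view the tab partly hides the rocker. I'll measure the white caps and the tab with tighter masks.

Run:
```python
from h import *
a=cv2.imread("pics/top0.png")[:,:,::-1]; b=cv2.imread("pics/scene0.png")[:,:,::-1]
R={}
for n,im,k,r,lo,hi in(("top",a,"sq",(331,262,17,17),135,255),("top",a,"rk",(369,256,16,28),135,255),("top",a,"rd",(405,258,20,20),135,255),("top",a,"tab",(350,190,62,25),0,42),
  ("scene",b,"sq",(306,199,18,16),150,255),("scene",b,"rd",(238,203,20,18),150,255),("scene",b,"tab",(250,203,55,30),0,35)):
    B=blobs(im,r,lo,hi,20); s,c=max(B,key=lambda q:q[0][4]); R[n,k]=c; print(n,k,s.tolist(),c,len(B))
for k in("sq","rd","tab"): print(k,"tri",tri(R["top",k],R["scene",k]).round(4))
sq,rk,rd=(plane("top",R["top",k],z) for k,z in(("sq",.072),("rk",.073),("rd",.072)))
print(sq,rk,rd, [plane("scene",R["scene",k],.072).round(4) for k in("sq","rd")])
ly=sq-rd; yaw=np.arctan2(-ly[0],ly[1]); print("yaw",yaw,"dist",np.linalg.norm(ly))
# machine front edge / back direction
ex=np.array([np.cos(yaw),np.sin(yaw)]); ey=np.array([-ex[1],ex[0]]); o=(sq+rd)[:2]/2+.137*ex
print("origin",o)
for ang in np.arange(.4,.9,.1):
    h=o+.120*ex; c,s=np.cos(ang),np.sin(ang); p=np.r_[h-ex*(.208*c-.021*s),.056+.208*s+.021*c]
    K,Rm,t=P("top"); q=K@(Rm@p+t); K,Rm,t=P("scene"); q2=K@(Rm@p+t); print(ang.round(2),p.round(3),(q[:2]/q[2]).round(1),(q2[:2]/q2[2]).round(1))
```

```text
top sq [334, 266, 8, 10, 51] [337.1 271.3] 1Traceback (most recent call last):
  File "<stdin>", line 6, in <module>
ValueError: max() iterable argument is empty
```

```bash
cat > m.py <<'E'
from h import *
def otsu(im,r,white):
    x,y,w,h=r; g=cv2.cvtColor(np.ascontiguousarray(im),cv2.COLOR_RGB2GRAY)[y:y+h,x:x+w]
    t=cv2.threshold(g,0,255,cv2.THRESH_OTSU)[0]
    B=blobs(im,r,t+1 if white else 0,255 if white else t,10); return *max(B,key=lambda q:q[0][4]),t
a=cv2.imread("pics/top0.png")[:,:,::-1]; b=cv2.imread("pics/scene0.png")[:,:,::-1]
R={}
for n,im,k,r,w in(("top",a,"sq",(331,263,16,16),1),("top",a,"rk",(370,257,14,26),1),("top",a,"rd",(407,260,16,16),1),("top",a,"tab",(352,193,60,20),0),
  ("scene",b,"sq",(307,200,16,14),1),("scene",b,"rd",(240,205,15,15),1),("scene",b,"tab",(254,206,48,22),0)):
    s,c,t=otsu(im,r,w); R[n,k]=c; print(n,k,s.tolist(),c,t)
for k in("sq","rd","tab"): print(k,"tri",tri(R["top",k],R["scene",k]).round(4))
sq,rk,rd=(plane("top",R["top",k],z) for k,z in(("sq",.072),("rk",.073),("rd",.072)))
print(sq,rk,rd, [plane("scene",R["scene",k],.072).round(4) for k in("sq","rd")])
ly=sq-rd; yaw=np.arctan2(-ly[0],ly[1]); print("yaw",yaw,"dist",np.linalg.norm(ly))
ex=np.array([np.cos(yaw),np.sin(yaw)]); o=(sq+rd)[:2]/2+.137*ex
print("origin",o)
for ang in np.arange(.4,.9,.1):
    h=o+.120*ex; c,s=np.cos(ang),np.sin(ang); p=np.r_[h-ex*(.208*c-.021*s),.056+.208*s+.021*c]
    K,Rm,t=P("top"); q=K@(Rm@p+t); K,Rm,t=P("scene"); q2=K@(Rm@p+t); print(ang.round(2),p.round(3),(q[:2]/q[2]).round(1),(q2[:2]/q2[2]).round(1))
E
python3 m.py
```

```text
top sq [332, 264, 14, 13, 149] [338.5 270.5] 89.0
top rk [371, 257, 13, 25, 300] [377.4 269.1] 94.0
top rd [409, 261, 14, 13, 142] [415.4 266.7] 80.0
top tab [352, 194, 60, 19, 1001] [381.6 203.7] 57.0
scene sq [307, 200, 13, 10, 107] [313.6 204.5] 106.0
scene rd [240, 205, 15, 12, 141] [246.6 210. ] 85.0
scene tab [254, 206, 46, 20, 688] [276.6 216.1] 70.0
sq tri [ 0.4673 -0.0379  0.071 ]
rd tri [ 0.471  -0.1973  0.0715]
tab tri [ 0.5781 -0.1171  0.1963]
[ 0.46719938 -0.03802762  0.072     ] [ 0.46789018 -0.11849285  0.073     ] [ 0.4708894  -0.19760515  0.072     ] [array([ 0.468 , -0.0378,  0.072 ]), array([ 0.4714, -0.1968,  0.072 ])]
yaw 0.02311953559809608 dist 0.15962019274748948
origin [ 0.60600778 -0.11464929]
0.4 [ 0.543 -0.116  0.156] [379.4 226.3] [278.4 212.7]
0.5 [ 0.554 -0.116  0.174] [380.1 219. ] [277.9 212.2]
0.6 [ 0.566 -0.116  0.191] [380.7 210.6] [277.5 212.8]
0.7 [ 0.58  -0.115  0.206] [381.1 201.3] [277.1 214.3]
0.8 [ 0.596 -0.115  0.22 ] [381.5 191.1] [276.9 217. ]
```

The controls are aligned and the heights match the text. Machine yaw is about 0.023, the lid is at about 0.68 rad, and the tab point is near (0.577, -0.116, 0.203). Next: close the fingers, rise, and travel over.

```bash
python3 -m handwheel '[{"tz":20,"az":-0.1,"grip":0},{"tx":30,"ty":26,"tz":10,"az":-0.1,"grip":0},{"tx":30,"ty":26,"grip":0},{"tx":30,"ty":26,"grip":0},{"tx":30,"ty":26,"grip":0}]'
python3 -m handwheel '[{"tx":30,"ty":26,"grip":0},{"tx":30,"ty":26,"grip":0},{"tx":30,"ty":26,"grip":0},{"tx":30,"ty":26,"grip":0},{"tx":30,"ty":26,"grip":0}]'
python3 -m handwheel '[{"tx":30,"ty":26,"grip":0},{"tx":30,"ty":26,"grip":0},{"tx":30,"ty":26,"grip":0},{"tx":30,"ty":26,"grip":0},{"grip":0}]'
```

```text
$[0]: bad value
$[0]: bad value
$[0]: bad value
```

```bash
python3 -m handwheel '[{"tx":0,"ty":0,"tz":20,"ax":0,"ay":0,"az":-0.1,"grip":0}]'; python3 -m handwheel '[{"tx":0,"ty":0,"tz":10,"ax":0,"ay":0,"az":-0.1,"grip":1}]'; python3 -m handwheel --help
```

```text
time: 0.18
eef_pos: [0.119, -0.5099, 0.2485]
tcp_rot: [-3.13, -0.204, 0.0]
contact_force: [-0.2, 0.4, 0.5]
opening: 0.886
grip_force: 0.0
time: 0.27
eef_pos: [0.119, -0.5111, 0.2621]
tcp_rot: [-3.141, -0.038, 0.0]
contact_force: [-0.4, 0.3, 0.6]
opening: 0.745
grip_force: 0.0invalid input: not JSON, or not a number
```

```bash
python3 -m handwheel '[{"tx":30,"ty":26,"tz":0,"ax":0,"ay":0,"az":0,"grip":0},{"tx":30,"ty":26,"tz":0,"ax":0,"ay":0,"az":0,"grip":0},{"tx":30,"ty":26,"tz":0,"ax":0,"ay":0,"az":0,"grip":0},{"tx":30,"ty":26,"tz":0,"ax":0,"ay":0,"az":0,"grip":0},{"tx":30,"ty":26,"tz":0,"ax":0,"ay":0,"az":0,"grip":0}]'
python3 -m handwheel '[{"tx":30,"ty":26,"tz":0,"ax":0,"ay":0,"az":0,"grip":0},{"tx":30,"ty":26,"tz":0,"ax":0,"ay":0,"az":0,"grip":0},{"tx":30,"ty":26,"tz":0,"ax":0,"ay":0,"az":0,"grip":0},{"tx":30,"ty":26,"tz":0,"ax":0,"ay":0,"az":0,"grip":0},{"tx":30,"ty":26,"tz":0,"ax":0,"ay":0,"az":0,"grip":0}]'
```

```text
time: 0.68
eef_pos: [0.27, -0.3798, 0.2611]
tcp_rot: [-3.141, -0.044, 0.0]
contact_force: [0.5, -0.1, 0.8]
opening: 0.006
grip_force: 0.0
time: 1.1
eef_pos: [0.4201, -0.2496, 0.2612]
tcp_rot: [-3.141, -0.045, 0.0]
contact_force: [1.3, -1.2, -0.6]
opening: 0.003
grip_force: 0.0
```

```bash
python3 -m handwheel '[{"tx":31,"ty":27,"tz":0,"ax":0,"ay":0,"az":0,"grip":0},{"tx":31,"ty":27,"tz":0,"ax":0,"ay":0,"az":0,"grip":0},{"tx":31,"ty":27,"tz":0,"ax":0,"ay":0,"az":0,"grip":0},{"tx":31,"ty":27,"tz":0,"ax":0,"ay":0,"az":0,"grip":0},{"tx":31,"ty":26,"tz":0,"ax":0,"ay":0,"az":0,"grip":0}]'
python3 -m handwheel '[{"tx":0,"ty":0,"tz":-15,"ax":0,"ay":0,"az":0,"grip":0},{"tx":0,"ty":0,"tz":-15,"ax":0,"ay":0,"az":0,"grip":0},{"tx":0,"ty":0,"tz":0,"ax":0,"ay":0,"az":0,"grip":0}]'
python3 - <<'E'
from h import *
a=env.get_image("top")[130:300,290:460];b=env.get_image("scene")[125:295,205:375]
cv2.imwrite("pics/c1.png",cv2.resize(np.hstack([a,b])[:,:,::-1],None,fx=2.35,fy=2.35,interpolation=cv2.INTER_CUBIC))
E
```

```text
time: 1.52
eef_pos: [0.5752, -0.1153, 0.2611]
tcp_rot: [-3.141, -0.046, 0.0]
contact_force: [-0.0, -1.9, 0.1]
opening: -0.007
grip_force: 0.0
time: 1.77
eef_pos: [0.5734, -0.1163, 0.2284]
tcp_rot: [-3.14, -0.047, 0.006]
contact_force: [-0.8, 0.4, -1.4]
opening: 0.005
grip_force: 0.0
```

View pics/c1.png

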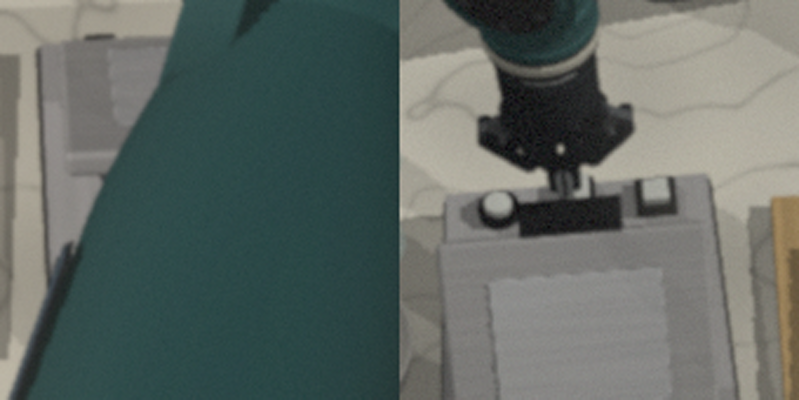

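The scene crop shows the shut fingertips centred on the tab, just above its front edge. The arm hides the tab in the top view. I'll descend until contact.

```bash
python3 -m handwheel '[{"tx":4,"ty":0,"tz":-5,"ax":0,"ay":0,"az":0,"grip":0},{"tx":0,"ty":0,"tz":-5,"ax":0,"ay":0,"az":0,"grip":0},{"tx":0,"ty":0,"tz":-5,"ax":0,"ay":0,"az":0,"grip":0},{"tx":0,"ty":0,"tz":-5,"ax":0,"ay":0,"az":0,"grip":0},{"tx":0,"ty":0,"tz":0,"ax":0,"ay":0,"az":0,"grip":0}]'
python3 -m handwheel '[{"tx":0,"ty":0,"tz":-4,"ax":0,"ay":0,"az":0,"grip":0},{"tx":-1,"ty":0,"tz":-4,"ax":0,"ay":0,"az":0,"grip":0},{"tx":-2,"ty":0,"tz":-4,"ax":0,"ay":0,"az":0,"grip":0}]'
```

```text
time: 2.28
eef_pos: [0.5775, -0.1174, 0.2105]
tcp_rot: [-3.141, -0.045, 0.002]
contact_force: [-0.0, -0.1, 0.3]
opening: -0.003
grip_force: 0.0
time: 2.53
eef_pos: [0.5752, -0.1174, 0.199]
tcp_rot: [3.141, 0.045, 0.001]
contact_force: [-0.7, 0.7, 0.9]
opening: 0.001
grip_force: 0.5
```

```bash
python3 -m handwheel '[{"tx":-5,"ty":0,"tz":-5,"ax":0,"ay":0,"az":0,"grip":0},{"tx":-5,"ty":0,"tz":-7,"ax":0,"ay":0,"az":0,"grip":0},{"tx":-6,"ty":0,"tz":-8,"ax":0,"ay":0,"az":0,"grip":0},{"tx":-6,"ty":0,"tz":-9,"ax":0,"ay":0,"az":0,"grip":0}]'
python3 -m handwheel '[{"tx":-5,"ty":0,"tz":-9,"ax":0,"ay":0,"az":0,"grip":0},{"tx":-5,"ty":0,"tz":-9,"ax":0,"ay":0,"az":0,"grip":0}]'
```

```text
time: 2.87
eef_pos: [0.5526, -0.1174, 0.1698]
tcp_rot: [3.141, 0.045, 0.001]
contact_force: [0.6, 0.3, -0.0]
opening: 0.002
grip_force: 0.4
time: 3.03
eef_pos: [0.5423, -0.1173, 0.1516]
tcp_rot: [3.141, 0.045, 0.0]
contact_force: [0.7, 0.1, -0.0]
opening: 0.0
grip_force: 0.3
```

Very little force so far, so I'll check that the lid is following.

Run:
```python
from h import *
b=env.get_image("scene")[155:325,195:375]
cv2.imwrite("pics/c2.png",cv2.resize(b[:,:,::-1],None,fx=3.4,fy=3.4,interpolation=cv2.INTER_CUBIC))
K,R,t=P("scene")
for nm,p in(("tcp",env.get_obs()["eef_pos"]),("tab.7",[.58,-.115,.206]),("tab.4",[.543,-.116,.156])):
    q=K@(R@np.array(p)+t); print(nm,((q[:2]/q[2]-[195,155])*3.4).round())
print(env.get_obs()["contact_force"])
```

```text
tcp [283. 200.]
tab.7 [280. 201.]
tab.4 [284. 197.]
[-0.52485697 -0.24104476 -1.03300781]
```

View pics/c2.png

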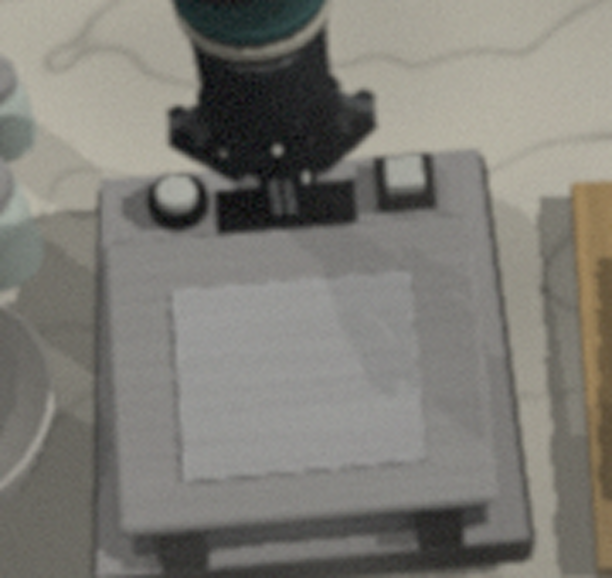

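The scene crop shows the fingertips lying on the tab's outer face at about (285,210), in front of the tab and not behind it. So the lid is being pushed down, and I'll continue along the arc.

```bash
python3 -m handwheel '[{"tx":-4,"ty":0,"tz":-10,"ax":0,"ay":0,"az":0,"grip":0},{"tx":-4,"ty":0,"tz":-10,"ax":0,"ay":0,"az":0,"grip":0},{"tx":-4,"ty":0,"tz":-10,"ax":0,"ay":0,"az":0,"grip":0},{"tx":-4,"ty":0,"tz":-10,"ax":0,"ay":0,"az":0,"grip":0},{"tx":-4,"ty":0,"tz":-10,"ax":0,"ay":0,"az":0,"grip":0}]'
python3 -m handwheel '[{"tx":-2,"ty":0,"tz":-8,"ax":0,"ay":0,"az":0,"grip":0},{"tx":-1,"ty":0,"tz":-7,"ax":0,"ay":0,"az":0,"grip":0},{"tx":0,"ty":0,"tz":-4,"ax":0,"ay":0,"az":0,"grip":0}]'
```

```text
time: 3.5
eef_pos: [0.5228, -0.1173, 0.1019]
tcp_rot: [3.141, 0.045, 0.0]
contact_force: [0.7, -0.2, -0.1]
opening: -0.003
grip_force: 0.3
time: 3.75
eef_pos: [0.5196, -0.1172, 0.0826]
tcp_rot: [-3.141, -0.045, 0.001]
contact_force: [-0.5, -0.1, 0.4]
opening: -0.001
grip_force: 0.2
```

```bash
for i in 1 2; do :; done
python3 -m handwheel '[{"tx":0,"ty":0,"tz":-3,"ax":0,"ay":0,"az":0,"grip":0},{"tx":0,"ty":0,"tz":-2,"ax":0,"ay":0,"az":0,"grip":0}]'
python3 -m handwheel '[{"tx":0,"ty":0,"tz":-2,"ax":0,"ay":0,"az":0,"grip":0},{"tx":0,"ty":0,"tz":0,"ax":0,"ay":0,"az":0,"grip":0}]'
```

```text
time: 3.92
eef_pos: [0.5202, -0.1174, 0.0781]
tcp_rot: [3.141, 0.045, 0.0]
contact_force: [-0.9, -0.5, 0.1]
opening: -0.003
grip_force: 0.2
time: 4.08
eef_pos: [0.5203, -0.1174, 0.077]
tcp_rot: [3.141, 0.045, 0.001]
contact_force: [-2.4, 0.1, 6.6]
opening: -0.002
grip_force: 3.2
```

```bash
python3 -m handwheel '[{"tx":0,"ty":0,"tz":-1,"ax":0,"ay":0,"az":0,"grip":0},{"tx":0,"ty":0,"tz":0,"ax":0,"ay":0,"az":0,"grip":0},{"tx":0,"ty":0,"tz":0,"ax":0,"ay":0,"az":0,"grip":0}]'
python3 -m handwheel '[{"tx":0,"ty":0,"tz":15,"ax":0,"ay":0,"az":0,"grip":0},{"tx":0,"ty":0,"tz":15,"ax":0,"ay":0,"az":0,"grip":0},{"tx":0,"ty":0,"tz":0,"ax":0,"ay":0,"az":0,"grip":0}]'
python3 - <<'E'
from h import *
b=env.get_image("scene")[165:325,195:375]
cv2.imwrite("pics/c3.png",cv2.resize(b[:,:,::-1],None,fx=3.5,fy=3.5,interpolation=cv2.INTER_CUBIC))
E
```

```text
time: 4.33
eef_pos: [0.5204, -0.1174, 0.0768]
tcp_rot: [3.14, 0.045, 0.002]
contact_force: [-7.5, 2.4, 23.9]
opening: -0.0
grip_force: 12.0
time: 4.58
eef_pos: [0.5214, -0.1178, 0.1078]
tcp_rot: [3.14, 0.045, 0.005]
contact_force: [0.1, -0.3, 1.7]
opening: 0.003
grip_force: 0.0
```

View pics/c3.png

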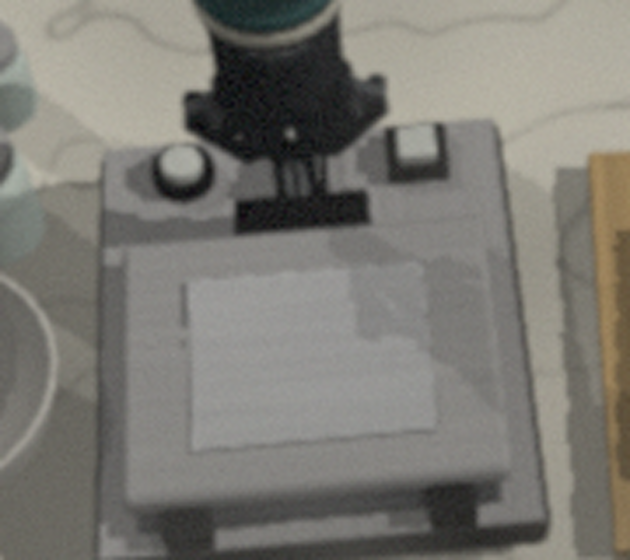

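The lid is shut: the tab is at about (300,210) and the slab lies flat and parallel to the base. The stop was felt at z = 0.077 with 24 N. Next is the rocker's far half, with target x ≈ 0.488, y ≈ -0.118.

```bash
python3 -m handwheel '[{"tx":-17,"ty":0,"tz":0,"ax":0,"ay":0,"az":0,"grip":0},{"tx":-16,"ty":0,"tz":0,"ax":0,"ay":0,"az":0,"grip":0},{"tx":0,"ty":0,"tz":-12,"ax":0,"ay":0,"az":0,"grip":0},{"tx":0,"ty":0,"tz":-12,"ax":0,"ay":0,"az":0,"grip":0},{"tx":0,"ty":0,"tz":0,"ax":0,"ay":0,"az":0,"grip":0}]'
python3 -m handwheel '[{"tx":0,"ty":0,"tz":-4,"ax":0,"ay":0,"az":0,"grip":0},{"tx":0,"ty":0,"tz":-3,"ax":0,"ay":0,"az":0,"grip":0},{"tx":0,"ty":0,"tz":0,"ax":0,"ay":0,"az":0,"grip":0}]'
python3 -m handwheel '[{"tx":0,"ty":0,"tz":-2,"ax":0,"ay":0,"az":0,"grip":0},{"tx":0,"ty":0,"tz":-2,"ax":0,"ay":0,"az":0,"grip":0},{"tx":0,"ty":0,"tz":0,"ax":0,"ay":0,"az":0,"grip":0}]'
```

```text
time: 5.05
eef_pos: [0.486, -0.1169, 0.0793]
tcp_rot: [-3.14, -0.045, 0.004]
contact_force: [0.4, -0.1, -0.1]
opening: 0.002
grip_force: 0.0
time: 5.3
eef_pos: [0.4877, -0.1175, 0.0743]
tcp_rot: [3.141, 0.045, 0.001]
contact_force: [0.3, 0.3, 0.3]
opening: 0.001
grip_force: 0.3
time: 5.55
eef_pos: [0.4883, -0.1175, 0.0707]
tcp_rot: [3.141, 0.045, 0.004]
contact_force: [4.3, 0.4, 4.9]
opening: 0.001
grip_force: 2.7
```

```bash
python3 -m handwheel '[{"tx":0,"ty":0,"tz":-1,"ax":0,"ay":0,"az":0,"grip":0},{"tx":0,"ty":0,"tz":0,"ax":0,"ay":0,"az":0,"grip":0},{"tx":0,"ty":0,"tz":0,"ax":0,"ay":0,"az":0,"grip":0}]'
python3 -m handwheel '[{"tx":0,"ty":0,"tz":-1,"ax":0,"ay":0,"az":0,"grip":0},{"tx":0,"ty":0,"tz":0,"ax":0,"ay":0,"az":0,"grip":0}]'
```

```text
time: 5.8
eef_pos: [0.4885, -0.1176, 0.0703]
tcp_rot: [3.141, 0.046, 0.005]
contact_force: [4.0, 1.9, 13.9]
opening: -0.002
grip_force: 7.1
time: 5.97
eef_pos: [0.4887, -0.1176, 0.07]
tcp_rot: [3.14, 0.046, 0.006]
contact_force: [0.6, 4.0, 27.6]
opening: 0.0
grip_force: 13.7
```

Firm stop at z ≈ 0.070. I'll lift, move above the round key (0.471, -0.197), and look at the rocker.

```bash
python3 -m handwheel '[{"tx":0,"ty":0,"tz":15,"ax":0,"ay":0,"az":0,"grip":0},{"tx":0,"ty":0,"tz":17,"ax":0,"ay":0,"az":0,"grip":0},{"tx":-6,"ty":-27,"tz":0,"ax":0,"ay":0,"az":0,"grip":0},{"tx":-6,"ty":-27,"tz":0,"ax":0,"ay":0,"az":0,"grip":0},{"tx":-6,"ty":-26,"tz":0,"ax":0,"ay":0,"az":0,"grip":0}]'
python3 -m handwheel '[{"tx":0,"ty":0,"tz":0,"ax":0,"ay":0,"az":0,"grip":0}]'
python3 - <<'E'
from h import *
b=env.get_image("scene")[165:265,215:345]
cv2.imwrite("pics/c4.png",cv2.resize(b[:,:,::-1],None,fx=5,fy=5,interpolation=cv2.INTER_CUBIC))
E
```

```text
time: 6.38
eef_pos: [0.4686, -0.1981, 0.1004]
tcp_rot: [3.141, 0.047, -0.0]
contact_force: [0.6, 0.2, -0.5]
opening: -0.002
grip_force: 0.0
time: 6.47
eef_pos: [0.4683, -0.2007, 0.1002]
tcp_rot: [3.14, 0.041, -0.001]
contact_force: [0.4, 0.0, -0.1]
opening: -0.003
grip_force: 0.0
```

View pics/c4.png

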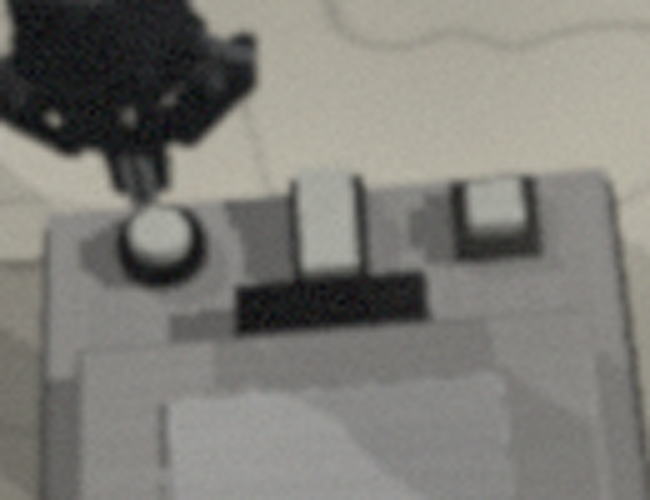

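The rocker at about (330,225) in this crop shows its whole white face, with the near half up, and the fingertips are above the round key at (160,240). Now I'll press the key.

```bash
python3 -m handwheel '[{"tx":2,"ty":0,"tz":-10,"ax":0,"ay":0,"az":0,"grip":0},{"tx":0,"ty":0,"tz":-10,"ax":0,"ay":0,"az":0,"grip":0},{"tx":0,"ty":0,"tz":0,"ax":0,"ay":0,"az":0,"grip":0}]'
python3 -m handwheel '[{"tx":0,"ty":0,"tz":-4,"ax":0,"ay":0,"az":0,"grip":0},{"tx":0,"ty":0,"tz":-4,"ax":0,"ay":0,"az":0,"grip":0},{"tx":0,"ty":0,"tz":-3,"ax":0,"ay":0,"az":0,"grip":0},{"tx":0,"ty":0,"tz":-3,"ax":0,"ay":0,"az":0,"grip":0},{"tx":0,"ty":0,"tz":0,"ax":0,"ay":0,"az":0,"grip":0}]'
```

```text
time: 6.77
eef_pos: [0.4703, -0.1959, 0.0782]
tcp_rot: [-3.14, -0.047, 0.004]
contact_force: [-0.4, 0.8, -0.9]
opening: 0.002
grip_force: 0.0
time: 7.18
eef_pos: [0.4712, -0.1969, 0.0662]
tcp_rot: [-3.141, -0.046, -0.001]
contact_force: [0.4, 4.0, 5.4]
opening: -0.001
grip_force: 2.4
```

```bash
python3 -m handwheel '[{"tx":0,"ty":0,"tz":-1,"ax":0,"ay":0,"az":0,"grip":0},{"tx":0,"ty":0,"tz":-1,"ax":0,"ay":0,"az":0,"grip":0},{"tx":0,"ty":0,"tz":0,"ax":0,"ay":0,"az":0,"grip":0}]'
```

```text
time: 7.43
eef_pos: [0.4714, -0.197, 0.0656]
tcp_rot: [3.141, 0.046, 0.002]
contact_force: [-5.1, 7.9, 27.1]
opening: -0.002
grip_force: 13.7
```

Fully in against the stop (27 N). I'll release, withdraw, and check both views.

```bash
python3 -m handwheel '[{"tx":0,"ty":0,"tz":15,"ax":0,"ay":0,"az":0,"grip":0},{"tx":0,"ty":0,"tz":30,"ax":0,"ay":0,"az":0,"grip":0},{"tx":0,"ty":0,"tz":35,"ax":0,"ay":0,"az":0,"grip":0},{"tx":0,"ty":0,"tz":35,"ax":0,"ay":0,"az":0,"grip":0},{"tx":0,"ty":0,"tz":35,"ax":0,"ay":0,"az":0,"grip":0}]'
python3 -m handwheel '[{"tx":-30,"ty":-25,"tz":0,"ax":0,"ay":0,"az":0,"grip":0},{"tx":-30,"ty":-25,"tz":0,"ax":0,"ay":0,"az":0,"grip":0},{"tx":-30,"ty":-25,"tz":0,"ax":0,"ay":0,"az":0,"grip":0},{"tx":-30,"ty":-25,"tz":0,"ax":0,"ay":0,"az":0,"grip":0},{"tx":-30,"ty":-25,"tz":0,"ax":0,"ay":0,"az":0,"grip":0}]'
python3 -m handwheel '[{"tx":-30,"ty":-26,"tz":0,"ax":0,"ay":0,"az":0,"grip":0},{"tx":-30,"ty":-26,"tz":0,"ax":0,"ay":0,"az":0,"grip":0},{"tx":-30,"ty":-26,"tz":0,"ax":0,"ay":0,"az":0,"grip":0},{"tx":0,"ty":0,"tz":0,"ax":0,"ay":0,"az":0,"grip":0},{"tx":0,"ty":0,"tz":0,"ax":0,"ay":0,"az":0,"grip":0}]'
python3 - <<'E'
from h import *
a=env.get_image("top")[130:300,295:535];b=env.get_image("scene")[165:335,130:370]
cv2.imwrite("pics/c5.png",cv2.resize(np.hstack([a,b])[:,:,::-1],(798,283),interpolation=cv2.INTER_CUBIC))
E
```

```text
time: 7.85
eef_pos: [0.4707, -0.1971, 0.216]
tcp_rot: [3.141, 0.045, -0.0]
contact_force: [1.9, 0.3, 0.5]
opening: -0.001
grip_force: 0.0
time: 8.27
eef_pos: [0.3196, -0.3231, 0.2144]
tcp_rot: [3.141, 0.046, 0.0]
contact_force: [0.6, -1.2, 0.7]
opening: -0.001
grip_force: 0.0
time: 8.68
eef_pos: [0.2296, -0.4015, 0.2141]
tcp_rot: [-3.141, -0.039, 0.0]
contact_force: [-0.1, 0.4, -0.2]
opening: 0.003
grip_force: 0.0
```

View pics/c5.png

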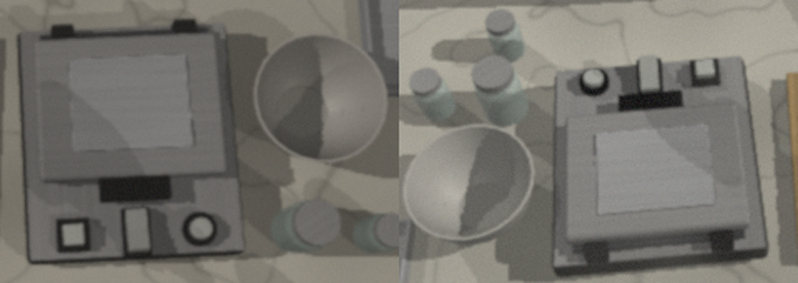

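Both views show the lid shut, the rocker at (137,232) tipped with its near end up, both keys out, and the bowl and jar where they were. Handing in.

```bash
python3 -c "
from plant import env
print(env.sign_off())"
```

```text
the job is handed in; nothing more can be done
None
```

I pushed the lid shut, tipped the rocker fully over, then pressed and released the round key, in that order, and handed the job in at about 9 s. The final pictures show the lid shut, both keys out, and the bowl and jar in place; they did not cover the rolling pin, which the arm never went near. No verdict came back on hand-in.

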